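# Uncover the ball tray and hold the ball over the field sensor

## Task

Slide the square coil straight up off the iron post of the ball tray and set it down gently, upright, on the cork mat. Then pick up the tray (its bare post is the handle), keeping it level so that the loose steel ball stays in its pocket, and carry it until the ball is right above the middle of the round field sensor, about 10 cm over it. Finish while still holding the tray there, level and still, with everything else on the bench left where it was.

Things in the scene. Friction and masses are not known exactly. Their poses are not given: they have to be found in the camera images.
- coil_mid (a point): Centre of the coil (half-way up; loose, about 0.22 kg): copper-wound square coil with black end cheeks, 52 x 52 mm, 44 mm tall, with a 26 mm square bore along z (up); x, y square to its sides. At the start it stands on the tray plate around the iron post, sides nearly parallel to the tray's; the post sticks out 20 mm above it. It slides freely (3 mm clearance each side).
- tray_post (a point): Point on the axis of the tray's upright post, 46 mm above the tray's underside and 24 mm below the post's tip: the place to grip the tray. The grey iron post is 20 x 20 mm, 64 mm tall, in the middle of the plate, its faces square to the tray's x and y. Fingers placed on its y faces keep clear of the ball; the plate there is flat.
- tray: The ball tray (loose, about 0.45 kg): black plastic plate 190 mm (x) x 90 mm (y) x 6 mm with the post in its middle. Origin at the centre of its underside; x runs along it towards the pocket with the ball, z is up. Round pockets lie 68 mm either side of the post along x; the one on the -x side is empty.
- pocket (a point): The rest place of the ball's centre in its pocket: 68 mm along the tray's +x from the post, 16 mm above the tray's underside (10 mm above the plate). The pocket is a low metal ring on the plate, 28 mm inside and 36 mm outside diameter, rim 3 mm high; the ball can roll about 7 mm off centre in it and leaves it when the tray is tipped by about 45 degrees or jerked. Axes as the tray's.
- ball_center (a point): Centre of the loose steel ball, 20 mm diameter, 33 g, lying in the pocket. Its axes turn as it rolls and mean nothing.
- mat_top (a point): Centre of the top face of the cork mat, 140 x 140 x 6 mm, fixed on the bench; x and y along its sides, z up. Mat, sensor and tray may each lie to the left, to the right or in the middle.
- sensor_top (a point): Centre of the top face of the field sensor: a grey round puck, 104 mm diameter, 26 mm tall, with a black disc and a small brass dot on top, fixed on the bench; z up.
- sparecoil: Bystander: round spare coil standing upright, 72 mm diameter, 65 mm tall, no post in it. Origin at the centre of its underside.
- yoke: Bystander: U-shaped dark iron yoke, 30 x 100 mm, 60 mm tall. Origin at the centre of its underside.
Not all that is in view belongs to the job. Leave any purple look-alike of the tray alone.

How it is judged:
On the way, in this order (a step that is already met when the one before it is completed fails the run):
1. the coil is off the post and stands upright on the cork mat, let go, the ball still in its pocket (x of coil_mid in the frame of mat_top between -0.07 and 0.07 m and y of coil_mid in the frame of mat_top between -0.07 and 0.07 m and z of coil_mid in the frame of mat_top between 0.015 and 0.03 m and angle between coil_mid's own z axis and vertical below 0.15 rad and contact force between coil and the fingers below 0.1 N and contact force between coil and mat above 0.2 N and distance between ball_center and pocket below 0.018 m and height (world z) of tray_post below 0.055 m), for 0.2 s.
2. the tray is lifted by the gripper with the ball in its pocket (height (world z) of tray_post above 0.09 m and contact force between tray and the fingers above 1 N and distance between ball_center and pocket below 0.018 m), for 0.2 s.
At the end, for the whole second after the job is handed in: The gripper holds the tray, level within 7 degrees, under 3 cm/s, clear of the sensor; the ball is in its pocket, within 3 cm sideways of the sensor centre and 6 to 15 cm above its top; the coil stands upright on the mat (its axis over the mat), let go (x of coil_mid in the frame of mat_top between -0.07 and 0.07 m and y of coil_mid in the frame of mat_top between -0.07 and 0.07 m and z of coil_mid in the frame of mat_top between 0.015 and 0.03 m and angle between coil_mid's own z axis and vertical below 0.15 rad and contact force between coil and the fingers below 0.1 N and contact force between coil and mat above 0.2 N and distance between ball_center and pocket below 0.018 m and horizontal distance between ball_center and sensor_top below 0.03 m and z of ball_center in the frame of sensor_top between 0.06 and 0.15 m and angle between tray_post's own z axis and vertical below 0.12 rad and contact force between tray and the fingers above 1 N and contact force between tray and sensor below 0.1 N and linear speed of tray below 0.03 m/s); the arm keeps its last pose, push and grip.
It fails at once if the ball leaves its pocket (distance between ball_center and pocket above 0.02 m).
It fails at once if the tray is tipped by more than about 23 degrees (angle between tray_post's own z axis and vertical above 0.4 rad).
It fails at once if the coil is dropped (falls free by more than about 25 mm) (contact force between coil and anything else below 0.05 N and linear speed of coil above 0.7 m/s).
It fails at once if a bystander is shifted by more than 3 cm (distance of any of sparecoil, yoke from where it was at the start of the episode above 0.03 m).
It also fails if it takes over 64 s, if anything falls off the work surface, if the arm or the gripper's body presses on something with over 40 N, if the wrist force passes 120 N, or if a joint passes its speed limit or range.

## Robot

A 6-joint arm with a two-finger parallel gripper is mounted at the origin on the work surface. World frame = base frame: x ahead of the robot, y to its left, z up, the work surface at z = 0. Lengths are in m, angles in rad, forces in N, time in s.
With the tool pointing down it reaches from about 0.325 to 0.775 m from the base axis. Payload 5.5 kg.
Tool frame: the origin (TCP) lies midway between the tips of the shut fingers; the grasp point (between the pads) lies ctrl.tcp_to_grasp behind it (ctrl.tcp_to_grasp is the distance from the TCP to the grasp point, in m); z points along the fingers, x is the direction in which the jaws open and shut, and the axes are right-handed (so a half turn about z gives the same grasp; the last joint's range is limited). The gripper opens to 85 mm and grips with 20 to 120 N. Pads are 22 mm wide; open, the fingers measure 114 mm over their backs; the gripper's body (76 mm by 85 mm) begins 54 mm behind the grasp point. The pads swing forward as they close: fully open they stand 13 mm farther back than shut.
Start: joints at [-1.278, 0.091, 1.231, -0, 1.82, -0.057], TCP at [0.206, -0.564, 0.231] pointing down, gripper open.
Joint ranges: [-2.87, 2.87], [-0.86, 2.18], [0.17, 2.46], [-1.51, 4.65], [0.06, 2.69], [-2.65, 2.65]. Speed limits (rad/s): [2.57, 2.57, 3.01, 3.14, 3.14, 3.14].

## Interface

Orientations are given as a 3x3 rotation matrix whose columns are the frame's x, y, z axes.
In Python, from station import ctrl, viewer, spotter gives the robot as it stands.
- The arm moves only by the tool step_arm, never from a script. Its argument "steps" is a list of rows, each a list of 5 numbers: the closure in counts, from 0 (fully open) to 255 (shut), then the shift along the tool's x, y, z in cm, then the turn about the tool's z in rad. A call has 1 to 20 rows; each row shifts and turns the pose as measured when the row begins, along the tool's axes as they then stand; what a row does not reach is not made up. A row lasts 1/12 s, in which the tool goes at most 41.7 mm and 7.16 degrees, less where a joint would pass 70% of its speed; a pose out of reach is approached as far as the arm can. A call with a gripper value outside its range is refused whole. The fingers move at their own pace and stop on an object; the grip force is fixed at half the most. Time passes only in rows, so rows that do not move let the fingers close. It gives the time, the measured TCP pose, the force and the opening at its end, in the units of the state.
- ctrl.state(): the state, without advancing time (a new reading comes with each control period).
- viewer.grab_frame(name): name is "side" or "top"; returns a dict with "img" (420x560x3 uint8, red, green, blue), "fx", "fy", "cx", "cy" (pixels), "view" (4x4, takes a point from world to camera coordinates). Camera axes: x right, y up, looking along -z (the intrinsics and any distortion apply to the point x, -y, -z); pixel columns grow to the right and rows downward; lengths in m; the calibration is good to about 2 mm. A picture is of the moment at which its call begins. There is no depth.
- ctrl.hand_in(): hands the job in, once; it reports no verdict.
Trained networks look in a picture, given as the dict that the camera call returned (one of the last four; its "shot" number tells which), for a name from the list of things; names that differ only in an ending like _2 or _b are one class to them, and where a whole thing is asked for, a point or a joint stands for the part that bears it (a point fixed in the world has none). Each returns a list of dicts, best first, with "confidence" (0 to 1); they miss things now and then, are a little off and sometimes report something else, mostly with a low value. They report only what shows in the picture. A call takes as long as a camera call. They do not tell look-alikes from the thing itself.
- spotter.outline_of(target, picture): "pixels" (420x560 bool, what is visible of it) and "uv" ([column, row] in pixels, amid what is visible of it).
The state is a dict: "clock": time; "q": joint angles; "joint_velocities": joint speeds; "joint_torque": joint torques, N m; "ee_pos": TCP position; "orientation": TCP orientation; "contact_force": force on the tool from outside, world axes, zero at the start; "torque": the same for the moment, N m; "grip_width": finger opening in m.
Only numpy, scipy, OpenCV 4.12 (cv2) and the standard library are available. Lean on these libraries where they do the work, as an engineer would, in place of code of your own. Each camera call takes 0.05 s, during which the arm holds its last target.

## Working session

There is one attempt and no reset: what is moved stays moved. The work goes in short steps, Python scripts to look and compute and a tool call to move; the robot and the scene stay as the last step left them, time stands still between calls to the robot, and variables do not carry over. Pictures are saved under pics/ and viewed, and the job is handed in when it is done.

Besides the shell and the picture viewer there is one more tool, called after ">>>" as a command line: name --pt "numbers of a row" for each row, then --argument value for the rest. step_arm: Moves the arm, as the interface text tells. Its arguments: {"type":"object","properties":{"steps":{"type":"array","items":{"type":"array","items":{"type":"number"}}}},"required":["steps"]}

```bash
ls; mkdir -p pics
python3 - <<'E'
from station import ctrl, viewer, spotter
import cv2, numpy as np
s=ctrl.state(); print(s, ctrl.tcp_to_grasp)
for n in("side","top"):
    f=viewer.grab_frame(n); cv2.imwrite(f"pics/{n}0.png",f["img"][:,:,::-1]); print(n,{k:v for k,v in f.items() if k!='img'})
    for t in ["coil_mid","tray","ball_center","mat_top","sensor_top","sparecoil","yoke","pocket"]:
        try:
            for r in spotter.outline_of(t,f): print(t,r["confidence"],r["uv"],r["pixels"].sum())
        except Exception as e: print(t,e)
E
```

```text
pics
{'clock': 0.0, 'q': array([-1.27770387e+00,  9.18571720e-02,  1.23191057e+00, -1.55344108e-05,
        1.81980676e+00, -5.66972010e-02]), 'joint_velocities': array([-0.00041466,  0.00130338,  0.00078514,  0.000415  , -0.0011375 ,
       -0.00013861]), 'joint_torque': array([ 1.81986329e-04, -4.58727300e+01, -4.18020701e+01,  2.41637588e-05,
        1.14591417e-02,  7.05382590e-06]), 'ee_pos': array([ 0.20553044, -0.5633878 ,  0.23013795]), 'orientation': array([[ 3.42696048e-01, -9.39446153e-01, -5.86997304e-04],
       [-9.39444251e-01, -3.42696537e-01,  1.89298262e-03],
       [-1.97951718e-03, -9.72664189e-05, -9.99998036e-01]]), 'contact_force': array([-0.32407102,  0.19872554,  0.09091648]), 'torque': array([-0.00330916,  0.03494695,  0.00288535]), 'grip_width': 0.08517028792684986} 0.0187
side {'fx': 505.1409637460622, 'fy': 505.1409637460622, 'cx': 276.5827440052919, 'cy': 212.5353930031126, 'view': array([[-0.75883463, -0.6511631 ,  0.01251522,  0.34218173],
       [ 0.48998213, -0.55813179,  0.66963156, -0.28954507],
       [-0.42905422,  0.51427185,  0.74258801, -1.075
[... 564 characters left out ...]
1267954e-03, -9.99547020e-01, -2.87145593e-02,
        -7.37201215e-04],
       [ 9.93092309e-01, -1.23066571e-02,  1.16688528e-01,
        -4.97352246e-01],
       [-1.16989051e-01, -2.74645317e-02,  9.92753374e-01,
        -8.16903523e-01],
       [ 0.00000000e+00,  0.00000000e+00,  0.00000000e+00,
         1.00000000e+00]]), 'shot': 2}
coil_mid 0.77 [409.8, 209.3] 688
tray 0.92 [401.6, 334.6] 4474
tray 0.56 [409.6, 212.1] 3261
ball_center 0.62 [410.9, 243.2] 71
mat_top 0.59 [127.2, 221.1] 4346
sensor_top 0.68 [253.8, 163.6] 1987
sparecoil 0.97 [162.9, 129.7] 1424
sparecoil 0.63 [412.4, 209.2] 3286
yoke 0.73 [397.8, 121.8] 1202
pocket 0.95 [404.4, 338.4] 4433
pocket 0.7 [411.8, 210.4] 3134
```

View pics/top0.png

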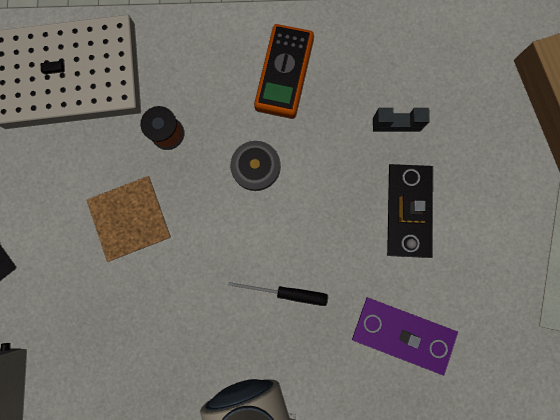

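View pics/side0.png

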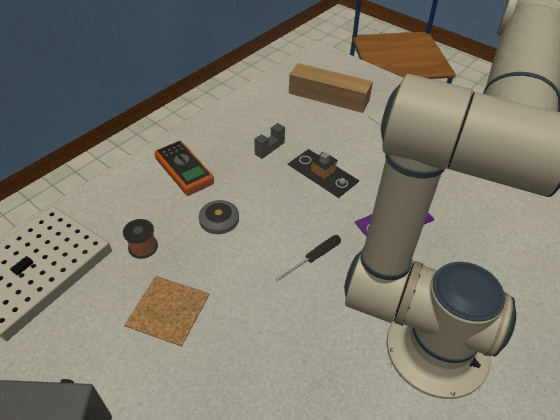

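```bash
cat > h.py <<'E'
import numpy as np, cv2
def proj(f,P):
    P=np.atleast_2d(P); c=P@f["view"][:3,:3].T+f["view"][:3,3]
    return np.c_[f["cx"]+f["fx"]*c[:,0]/-c[:,2], f["cy"]-f["fy"]*c[:,1]/-c[:,2]]
def back(f,uv,z):
    uv=np.atleast_2d(np.asarray(uv,float)); R=f["view"][:3,:3]; t=f["view"][:3,3]
    d=np.c_[(uv[:,0]-f["cx"])/f["fx"],-(uv[:,1]-f["cy"])/f["fy"],-np.ones(len(uv))]@R
    o=-R.T@t
    return o+d*((z-o[2])/d[:,2])[:,None]
E
python3 - <<'E'
from station import viewer, spotter
import cv2, numpy as np
from h import *
f=viewer.grab_frame("top")
im=f["img"]
def rect(m,z,name):
    m=m.astype(np.uint8); n,l,s,c=cv2.connectedComponentsWithStats(m); k=1+np.argmax(s[1:,4])
    pts=np.argwhere(l==k)[:,::-1].astype(np.float32)
    b=cv2.boxPoints(cv2.minAreaRect(pts)); w=back(f,b,z)[:,:2]
    print(name,b.round(1).tolist(),"\n",w.round(4).tolist(),w.mean(0).round(4),np.linalg.norm(np.diff(w,axis=0),axis=1).round(4),[round(float(np.arctan2(*(d[::-1]))),3) for d in np.diff(w,axis=0)])
r=spotter.outline_of("mat_top",f); rect(r[0]["pixels"],.006,"mat")
r=[x for x in spotter.outline_of("tray",f) if x["uv"][1]<280]; rect(r[0]["pixels"],.006,"tray")
roi=np.zeros((420,560),bool); roi[155:265,380:440]=1
rect(cv2.morphologyEx(((im.max(2)<60)&roi).astype(np.uint8),cv2.MORPH_CLOSE,np.ones((25,25))),.006,"tray thr")
r=spotter.outline_of("sensor_top",f); ys,xs=np.nonzero(r[0]["pixels"])
print("sensor dot",back(f,[254.5,163.5],.026))
print("ball",back(f,[410.5,243.3],.016), "emptyring",back(f,[411,177.5],.008))
c=im[160:265,380:445]; cv2.imwrite("pics/zt.png",cv2.resize(c[:,:,::-1],None,fx=5.6,fy=5.6,interpolation=cv2.INTER_CUBIC))
c=im[135:195,225:285]; cv2.imwrite("pics/zs.png",cv2.resize(c[:,:,::-1],None,fx=8,fy=8,interpolation=cv2.INTER_CUBIC))
g=viewer.grab_frame("side"); c=g["img"][135:205,275:370]; cv2.imwrite("pics/zside.png",cv2.resize(c[:,:,::-1],None,fx=8,fy=8,interpolation=cv2.INTER_CUBIC))
E
```

```text
mat [[83.5, 198.39999389648438], [149.10000610351562, 174.3000030517578], [172.3000030517578, 237.39999389648438], [106.69999694824219, 261.5]] 
 [[0.5453, 0.4055], [0.5948, 0.2678], [0.4612, 0.2159], [0.413, 0.351]] [0.5036 0.3101] [0.1463 0.1433 0.1435] [-1.226, -2.771, 1.914]
tray [[387.0, 164.0], [433.0, 164.0], [433.0, 257.0], [387.0, 257.0]] 
 [[0.6089, -0.23], [0.6074, -0.3245], [0.4158, -0.3147], [0.4167, -0.2226]] [ 0.5122 -0.2729] [0.0945 0.1918 0.0921] [-1.587, 3.091, 1.561]
tray thr [[386.70001220703125, 256.29998779296875], [388.5, 163.8000030517578], [433.1000061035156, 164.6999969482422], [431.29998779296875, 257.20001220703125]] 
 [[0.4181, -0.222], [0.6092, -0.233], [0.6059, -0.3247], [0.4155, -0.3114]] [ 0.5122 -0.2728] [0.1915 0.0917 0.1909] [-0.058, -1.607, 3.072]
sensor dot [[0.60939361 0.04384003 0.026     ]]
ball [[ 0.4433762  -0.26814791  0.016     ]] emptyring [[ 0.57920187 -0.27750474  0.008     ]]
```

View pics/zt.png

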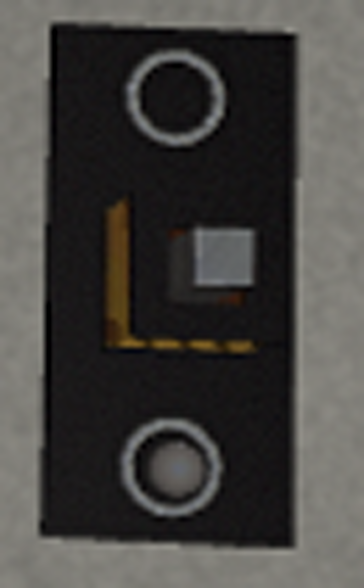

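View pics/zs.png

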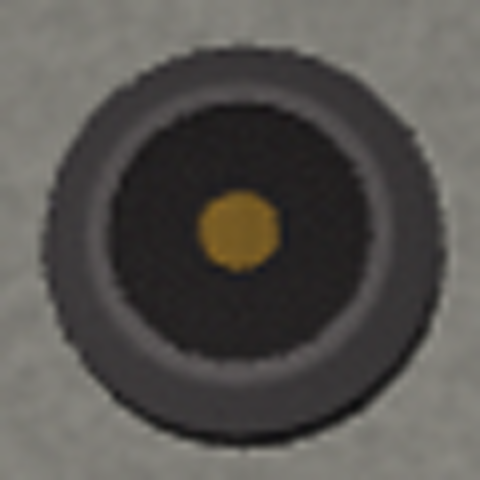

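View pics/zside.png

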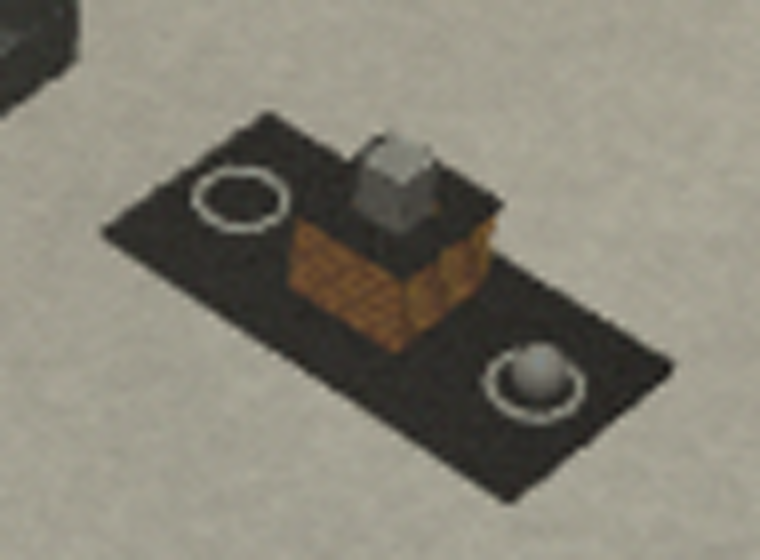

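```bash
cat > plan.py <<'E'
import sys,numpy as np
from station import ctrl
s=ctrl.state(); R=s["orientation"]
x,y,z=map(float,sys.argv[1:4]); 
d=np.array([x,y,z])-s["ee_pos"]
print("pos",s["ee_pos"].round(4),"yawx",round(np.arctan2(R[1,0],R[0,0]),4),"tilt",round(float(np.arccos(-R[2,2])),4),"F",s["contact_force"].round(2),"w",round(s["grip_width"],4),"t",round(s["clock"],2),"q6",s["q"][5].round(2))
print("tool delta cm",(R.T@d*100).round(2))
E
python3 - <<'E'
from station import viewer
from h import *
f=viewer.grab_frame("top");g=viewer.grab_frame("side")
print("post top",back(f,[419.9,205.9],.07),"side post",back(g,[275+398/8,135+158/8],.07))
print("rings",back(f,[[411.2,177.5],[410.5,243.6]],.009), "side", back(g,[[275+241/8,135+200/8],[275+535/8,135+384/8]],.009))
print("side corners",back(g,np.array([[268,112],[103,232],[510,503],[673,366]])/8+[275,135],.006).round(4))
print("sensor side",back(g,[218.5,212.5],.026))
E
```

```text
post top [[ 0.51115848 -0.27387686  0.07      ]] side post [[ 0.51021106 -0.27006135  0.07      ]]
rings [[ 0.57898562 -0.27762429  0.009     ]
 [ 0.44314025 -0.27008078  0.009     ]] side [[ 0.5768845  -0.27304406  0.009     ]
 [ 0.44185152 -0.26628788  0.009     ]]
side corners [[ 0.6015 -0.3203  0.006 ]
 [ 0.6054 -0.2296  0.006 ]
 [ 0.4163 -0.2169  0.006 ]
 [ 0.4125 -0.3081  0.006 ]]
sensor side [[0.60794601 0.04597012 0.026     ]]
```

>>> step_arm --pt "0 0 0 0 0.104" --pt "0 0 0 0 0.104" --pt "0 0 0 0 0.104" --pt "0 0 0 0 0.104" --pt "0 0 0 0 0" --pt "0 -3.1 -2.9 0 0" --pt "0 -3.1 -2.9 0 0" --pt "0 -3.1 -2.9 0 0" --pt "0 -3.1 -2.9 0 0" --pt "0 -3.1 -2.9 0 0" --pt "0 -3.1 -2.9 0 0" --pt "0 -3.1 -2.9 0 0" --pt "0 -3.1 -2.9 0 0" --pt "0 -3.1 -2.9 0 0" --pt "0 0 0 0 0" --pt "0 0 0 0 0"

```text
clock: 2.58
ee_pos: [0.4852, -0.3045, 0.2289]
orientation: [[-0.052, -0.999, 0.0], [-0.999, 0.052, 0.001], [-0.001, -0.0, -1.0]]
contact_force: [0.8, -0.8, 0.3]
grip_width: 0.0849
```

```bash
python3 plan.py 0.512 -0.273 0.12
```

```text
pos [ 0.4852 -0.3045  0.2289] yawx -1.6233 tilt 0.0006 F [ 0.76 -0.77  0.28] w 0.0849 t 2.58 q6 1.0
tool delta cm [-3.28 -2.51 10.89]
```

>>> step_arm --pt "0 -1.6 -1.2 3 0.005" --pt "0 -1.6 -1.2 3 0" --pt "0 0 0 2.5 0" --pt "0 0 0 0 0" --pt "0 0 0 0 0"

```text
clock: 3.0
ee_pos: [0.5109, -0.2763, 0.1443]
orientation: [[-0.05, -0.999, 0.004], [-0.999, 0.05, -0.004], [0.004, -0.004, -1.0]]
contact_force: [0.3, 0.4, 0.9]
grip_width: 0.0851
```

```bash
python3 plan.py 0.5107 -0.272 0.012
python3 - <<'E'
from station import viewer
import cv2
f=viewer.grab_frame("side"); c=f["img"][60:210,240:400]; cv2.imwrite("pics/s1.png",cv2.resize(c[:,:,::-1],None,fx=4,fy=4,interpolation=cv2.INTER_CUBIC))
E
```

```text
pos [ 0.5109 -0.2763  0.1443] yawx -1.6205 tilt 0.0057 F [0.28 0.38 0.93] w 0.0851 t 3.0 q6 1.07
tool delta cm [-0.47  0.09 13.23]
```

View pics/s1.png

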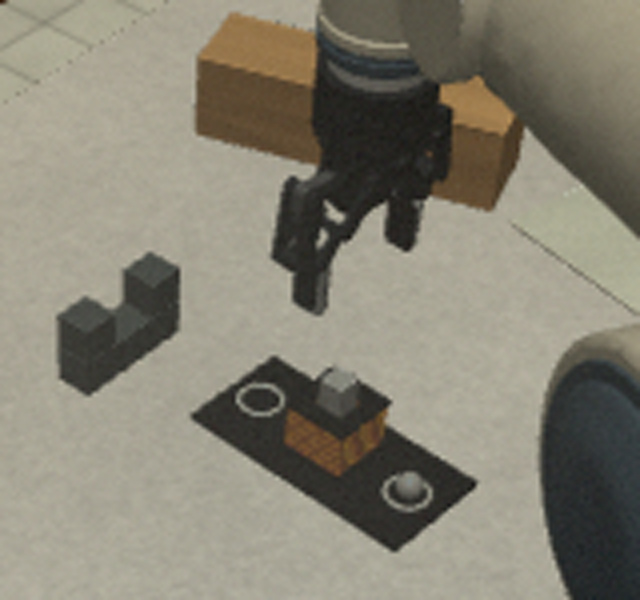

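The gripper is above the coil, with its jaws across the tray's y and the ball in its pocket. Next I go down.

>>> step_arm --pt "0 -0.47 0.05 2 0.005" --pt "0 0 0 2 0" --pt "0 0 0 2 0" --pt "0 0 0 2 0" --pt "0 0 0 1.5 0" --pt "0 0 0 0 0" --pt "0 0 0 0 0"

```text
clock: 3.63
ee_pos: [0.5132, -0.2835, 0.0634]
orientation: [[-0.061, -0.998, 0.022], [-0.998, 0.061, -0.017], [0.016, -0.023, -1.0]]
contact_force: [-0.1, -1.0, 0.3]
grip_width: 0.085
```

```bash
python3 plan.py 0.5107 -0.272 0.012
```

```text
pos [ 0.5132 -0.2835  0.0634] yawx -1.6319 tilt 0.028 F [-0.13 -1.04  0.26] w 0.085 t 3.63 q6 1.07
tool delta cm [-1.21  0.44  5.11]
```

>>> step_arm --pt "0 0 0 0 0" --pt "0 0 0 0 0" --pt "0 0 0 0 0" --pt "0 0 0 0 0"

```text
clock: 3.97
ee_pos: [0.5151, -0.2867, 0.0711]
orientation: [[-0.063, -0.998, 0.03], [-0.998, 0.062, -0.023], [0.021, -0.031, -0.999]]
contact_force: [-0.5, 0.1, 1.0]
grip_width: 0.0856
```

```bash
python3 plan.py 0.5107 -0.272 0.10;python3 -c "
from station import ctrl; s=ctrl.state(); print(s['q'],s['joint_velocities'])"
```

```text
pos [ 0.5151 -0.2867  0.0711] yawx -1.6336 tilt 0.0377 F [-0.53  0.11  1.01] w 0.0856 t 3.97 q6 1.07
tool delta cm [-1.38  0.44 -2.94]
[-0.5636957   0.05726913  1.55084157 -0.00328509  1.49589477  1.06973062] [-0.0006823  -0.01117984 -0.01925611  0.00020559  0.00603029 -0.00155431]
```

>>> step_arm --pt "0 -1.2 0 0 0" --pt "0 0 0 -1 0" --pt "0 0 0 -1 0" --pt "0 0 0 -1 0" --pt "0 0 0 0 0"

```text
clock: 4.38
ee_pos: [0.5158, -0.2723, 0.1062]
orientation: [[-0.062, -0.998, 0.033], [-0.998, 0.061, -0.024], [0.022, -0.034, -0.999]]
contact_force: [0.2, -1.5, 0.1]
grip_width: 0.0851
```

```bash
python3 plan.py 0.5107 -0.272 0.10;python3 -c "
from station import ctrl; s=ctrl.state(); print(s['q'],s['joint_velocities'])"
```

```text
pos [ 0.5158 -0.2723  0.1062] yawx -1.6324 tilt 0.0407 F [ 0.17 -1.47  0.12] w 0.0851 t 4.38 q6 1.09
tool delta cm [-0.01  0.53  0.61]
[-0.54184949  0.0209817   1.5250696  -0.0037918   1.55502538  1.09019872] [ 0.00737969 -0.00023049  0.01117622  0.00121995 -0.00799735 -0.00064622]
```

>>> step_arm --pt "0 0 0 0 0" --pt "0 0 0 0 0" --pt "0 0 0 0 0" --pt "0 0 0 0 0" --pt "0 0 0 0 0" --pt "0 0 0 0 0"

```text
clock: 4.88
ee_pos: [0.516, -0.2726, 0.1071]
orientation: [[-0.062, -0.998, 0.034], [-0.998, 0.061, -0.025], [0.023, -0.035, -0.999]]
contact_force: [0.4, 0.3, -0.4]
grip_width: 0.0858
```

```bash
python3 plan.py 0.5107 -0.272 0.10;python3 -c "
from station import ctrl; s=ctrl.state(); print(s['q'],s['joint_velocities'],s['joint_torque'])"
```

```text
pos [ 0.516  -0.2726  0.1071] yawx -1.6325 tilt 0.042 F [ 0.44  0.35 -0.4 ] w 0.0858 t 4.88 q6 1.09
tool delta cm [-0.04  0.56  0.69]
[-0.54200604  0.02049601  1.52414269 -0.00392616  1.55515762  1.09009085] [-0.00201249  0.00465834  0.00387701 -0.00204834 -0.00117189 -0.00128074] [ 2.01156159e-02 -4.27493083e+01 -4.18108034e+01 -2.04473140e-02
 -2.27656653e-01 -3.18217917e-05]
```

>>> step_arm --pt "0 0 0 -4 0"

```text
clock: 4.97
ee_pos: [0.5109, -0.2695, 0.1368]
orientation: [[-0.062, -0.998, 0.019], [-0.998, 0.061, -0.016], [0.015, -0.02, -1.0]]
contact_force: [-0.2, 0.2, -2.2]
grip_width: 0.0855
```

>>> step_arm --pt "0 0 0 0 0"

```text
clock: 5.05
ee_pos: [0.5133, -0.2709, 0.145]
orientation: [[-0.062, -0.998, 0.029], [-0.998, 0.061, -0.022], [0.02, -0.03, -0.999]]
contact_force: [0.7, -0.5, 3.0]
grip_width: 0.0855
```

>>> step_arm --pt "0 0 0 0 0"

```text
clock: 5.13
ee_pos: [0.513, -0.2708, 0.1444]
orientation: [[-0.062, -0.998, 0.027], [-0.998, 0.061, -0.021], [0.019, -0.029, -0.999]]
contact_force: [0.5, -0.6, -1.8]
grip_width: 0.0854
```

>>> step_arm --pt "0 0 0 0 0"

```text
clock: 5.22
ee_pos: [0.5135, -0.2712, 0.1457]
orientation: [[-0.062, -0.998, 0.03], [-0.998, 0.061, -0.022], [0.021, -0.031, -0.999]]
contact_force: [0.5, -0.0, 0.3]
grip_width: 0.0853
```

>>> step_arm --pt "0 0 0 1 0"

```text
clock: 5.3
ee_pos: [0.5147, -0.272, 0.1375]
orientation: [[-0.062, -0.998, 0.033], [-0.998, 0.061, -0.024], [0.022, -0.034, -0.999]]
contact_force: [0.7, -0.6, -0.4]
grip_width: 0.085
```

>>> step_arm --pt "0 0 0 1 0"

```text
clock: 5.38
ee_pos: [0.5152, -0.2724, 0.1267]
orientation: [[-0.062, -0.998, 0.033], [-0.998, 0.061, -0.025], [0.023, -0.035, -0.999]]
contact_force: [0.6, -0.5, -0.1]
grip_width: 0.0856
```

>>> step_arm --pt "0 0 0 1 0"

```text
clock: 5.47
ee_pos: [0.5154, -0.2726, 0.1152]
orientation: [[-0.062, -0.998, 0.033], [-0.998, 0.061, -0.025], [0.022, -0.035, -0.999]]
contact_force: [0.1, 0.1, -0.2]
grip_width: 0.0855
```

>>> step_arm --pt "0 0 0 0 0"

```text
clock: 5.55
ee_pos: [0.5141, -0.2718, 0.111]
orientation: [[-0.062, -0.998, 0.028], [-0.998, 0.062, -0.022], [0.02, -0.03, -0.999]]
contact_force: [-0.5, -0.5, -1.3]
grip_width: 0.0854
```

>>> step_arm --pt "0 0 0 0 0"

```text
clock: 5.63
ee_pos: [0.5135, -0.2714, 0.1092]
orientation: [[-0.062, -0.998, 0.026], [-0.998, 0.062, -0.02], [0.019, -0.027, -0.999]]
contact_force: [-0.6, 0.2, -0.0]
grip_width: 0.0855
```

>>> step_arm --pt "0 0 0 0 0"

```text
clock: 5.72
ee_pos: [0.513, -0.2711, 0.1079]
orientation: [[-0.062, -0.998, 0.024], [-0.998, 0.062, -0.019], [0.018, -0.025, -1.0]]
contact_force: [-0.2, -0.3, -0.4]
grip_width: 0.0856
```

>>> step_arm --pt "0 0 0 -4 0" --pt "0 0 0 0 0" --pt "0 0 0 0 0" --pt "0 0 0 0 0"

```text
clock: 6.05
ee_pos: [0.5112, -0.2699, 0.1477]
orientation: [[-0.062, -0.998, 0.021], [-0.998, 0.062, -0.018], [0.016, -0.023, -1.0]]
contact_force: [-0.4, -0.5, 0.4]
grip_width: 0.0856
```

>>> step_arm --pt "0 0 0 1 0" --pt "0 0 0 1 0" --pt "0 0 0 1 0" --pt "0 0 0 0 0" --pt "0 0 0 0 0"

```text
clock: 6.47
ee_pos: [0.5115, -0.2702, 0.1128]
orientation: [[-0.062, -0.998, 0.02], [-0.998, 0.062, -0.017], [0.016, -0.021, -1.0]]
contact_force: [0.7, -0.2, 0.3]
grip_width: 0.0855
```

>>> step_arm --pt "0 0 0 1 0" --pt "0 0 0 0 0"

```text
clock: 6.63
ee_pos: [0.5111, -0.27, 0.1005]
orientation: [[-0.062, -0.998, 0.018], [-0.998, 0.062, -0.016], [0.015, -0.019, -1.0]]
contact_force: [-0.2, 0.3, -0.8]
grip_width: 0.0858
```

>>> step_arm --pt "0 0 0 1 0" --pt "0 0 0 0 0"

```text
clock: 6.8
ee_pos: [0.5113, -0.2701, 0.0891]
orientation: [[-0.062, -0.998, 0.018], [-0.998, 0.062, -0.015], [0.014, -0.019, -1.0]]
contact_force: [-0.2, 1.4, -1.1]
grip_width: 0.0852
```

>>> step_arm --pt "0 0.15 0 1 0" --pt "0 0 0 0 0" --pt "0 0 0 1 0" --pt "0 0 0 0 0" --pt "0 0 0 1 0" --pt "0 0 0 0 0"

```text
clock: 7.3
ee_pos: [0.5118, -0.2725, 0.056]
orientation: [[-0.062, -0.998, 0.018], [-0.998, 0.062, -0.016], [0.014, -0.019, -1.0]]
contact_force: [-0.2, -0.8, -1.7]
grip_width: 0.0855
```

>>> step_arm --pt "0 0 0 1 0" --pt "0 0 0 0 0" --pt "0 0 0 1 0" --pt "0 0 0 0 0"

```text
clock: 7.63
ee_pos: [0.5122, -0.2728, 0.0338]
orientation: [[-0.062, -0.998, 0.018], [-0.998, 0.062, -0.016], [0.015, -0.019, -1.0]]
contact_force: [-0.7, 0.3, -1.5]
grip_width: 0.0853
```

```bash
python3 plan.py 0.5107 -0.272 0.012
```

```text
pos [ 0.5122 -0.2728  0.0338] yawx -1.6328 tilt 0.0241 F [-0.72  0.35 -1.46] w 0.0853 t 7.63 q6 1.09
tool delta cm [-0.1   0.2   2.17]
```

>>> step_arm --pt "0 -0.1 0.1 1 0" --pt "0 0 0 0 0" --pt "0 0 0 0.9 0" --pt "0 0 0 0 0"

```text
clock: 7.97
ee_pos: [0.5115, -0.2718, 0.0126]
orientation: [[-0.062, -0.998, 0.018], [-0.998, 0.062, -0.016], [0.014, -0.019, -1.0]]
contact_force: [0.5, 0.8, -1.5]
grip_width: 0.0853
```

```bash
python3 plan.py 0.5107 -0.272 0.012
cat > snap.py <<'E'
import sys,cv2
from station import viewer
n,x0,x1,y0,y1,k,o=sys.argv[1:]
f=viewer.grab_frame(n); c=f["img"][int(y0):int(y1),int(x0):int(x1)]
cv2.imwrite("pics/"+o,cv2.resize(c[:,:,::-1],None,fx=float(k),fy=float(k),interpolation=cv2.INTER_CUBIC))
E
python3 snap.py side 240 400 90 210 5 s2.png; python3 snap.py top 360 460 140 270 4.5 t2.png
```

```text
pos [ 0.5115 -0.2718  0.0126] yawx -1.6327 tilt 0.0239 F [ 0.48  0.83 -1.48] w 0.0853 t 7.97 q6 1.09
tool delta cm [0.02 0.08 0.06]
```

View pics/s2.png

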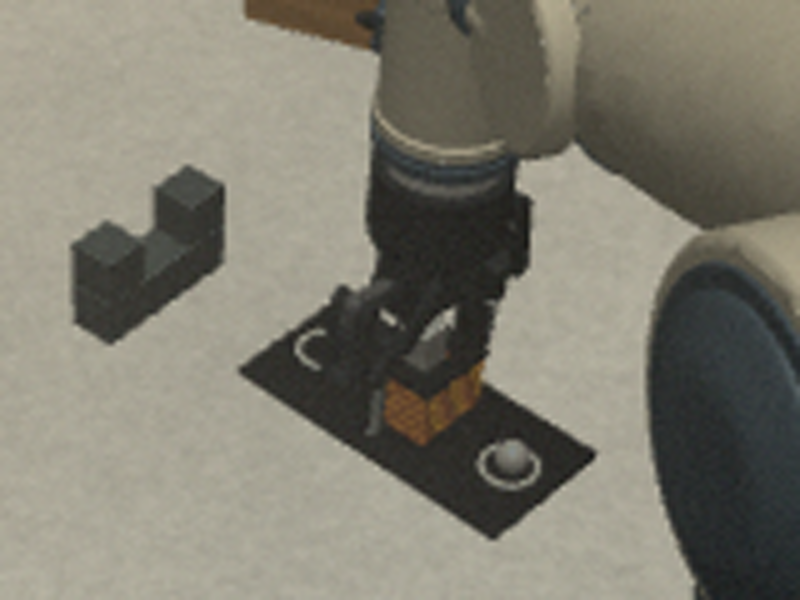

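View pics/t2.png

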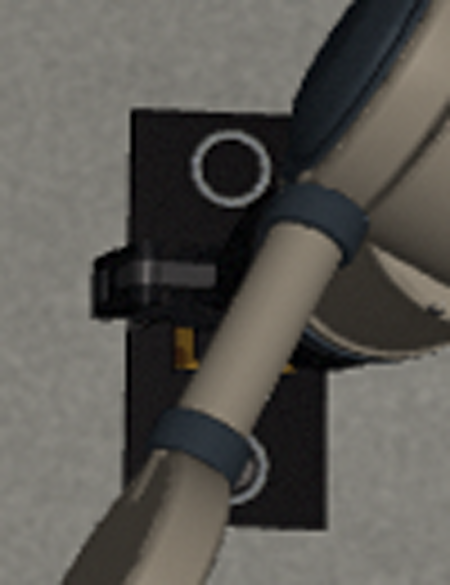

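>>> step_arm --pt "255 0 0 0 0" --pt "255 0 0 0 0" --pt "255 0 0 0 0" --pt "255 0 0 0 0" --pt "255 0 0 0 0" --pt "255 0 0 0 0"

```text
clock: 8.57
ee_pos: [0.5137, -0.2733, 0.0171]
orientation: [[-0.062, -0.998, 0.024], [-0.998, 0.062, -0.019], [0.018, -0.025, -1.0]]
contact_force: [0.1, 0.4, -1.2]
grip_width: 0.051
```

```bash
python3 plan.py 0.5107 -0.272 0.11
```

```text
pos [ 0.5137 -0.2733  0.0171] yawx -1.6329 tilt 0.0305 F [ 0.14  0.38 -1.19] w 0.051 t 8.57 q6 1.09
tool delta cm [ 0.06  0.07 -9.3 ]
```

>>> step_arm --pt "255 0 0.05 -0.8 0" --pt "255 0 0 -0.8 0" --pt "255 0 0 -0.8 0"

```text
clock: 8.82
ee_pos: [0.5108, -0.2716, 0.0392]
orientation: [[-0.062, -0.998, 0.019], [-0.998, 0.062, -0.016], [0.015, -0.02, -1.0]]
contact_force: [1.3, -0.8, -3.3]
grip_width: 0.051
```

>>> step_arm --pt "255 0 0 -0.8 0" --pt "255 0 0 -0.8 0"

```text
clock: 8.98
ee_pos: [0.5109, -0.2713, 0.0573]
orientation: [[-0.062, -0.998, 0.02], [-0.998, 0.062, -0.016], [0.015, -0.021, -1.0]]
contact_force: [0.9, -0.6, -3.1]
grip_width: 0.051
```

```bash
python3 plan.py 0.5137 -0.2733 0.13;python3 snap.py side 240 400 90 210 5 s3.png
```

```text
pos [ 0.5109 -0.2713  0.0573] yawx -1.6327 tilt 0.0255 F [ 0.94 -0.6  -3.13] w 0.051 t 8.98 q6 1.09
tool delta cm [ 0.29 -0.45 -7.26]
```

View pics/s3.png

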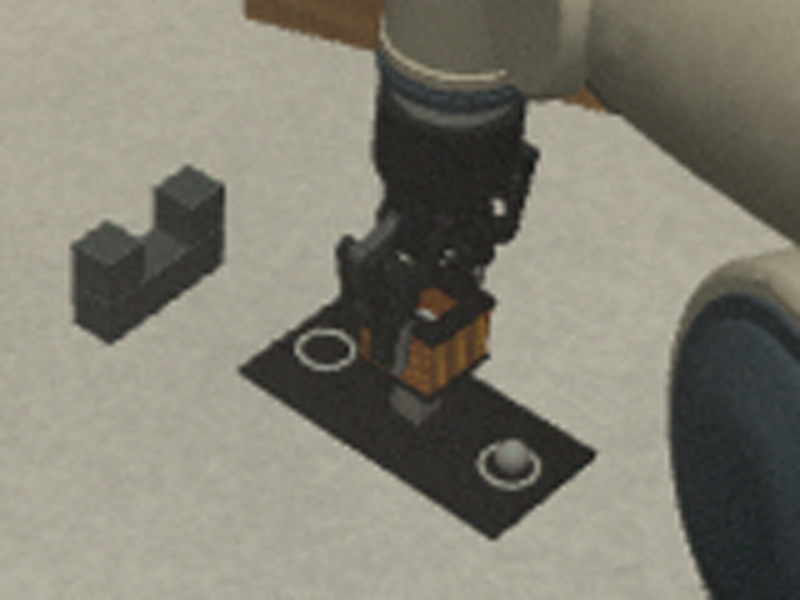

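The coil is rising and the tray has stayed put with the ball in its pocket. I'll keep lifting.

>>> step_arm --pt "255 0 0 -0.9 0" --pt "255 0 0 -0.9 0" --pt "255 0 0 -0.9 0" --pt "255 0 0 -0.9 0" --pt "255 0 0 -0.9 0" --pt "255 0 0 -0.9 0" --pt "255 0 0 0 0"

```text
clock: 9.62
ee_pos: [0.5107, -0.2712, 0.1224]
orientation: [[-0.062, -0.998, 0.025], [-0.998, 0.062, -0.02], [0.018, -0.026, -0.999]]
contact_force: [0.6, 0.5, -0.9]
grip_width: 0.0511
```

```bash
python3 plan.py 0.5036 0.310 0.12;python3 snap.py side 240 400 60 210 4 s4.png
```

```text
pos [ 0.5107 -0.2712  0.1224] yawx -1.6329 tilt 0.0319 F [ 0.62  0.45 -0.85] w 0.0511 t 9.62 q6 1.09
tool delta cm [-57.96   4.29  -0.94]
```

View pics/s4.png

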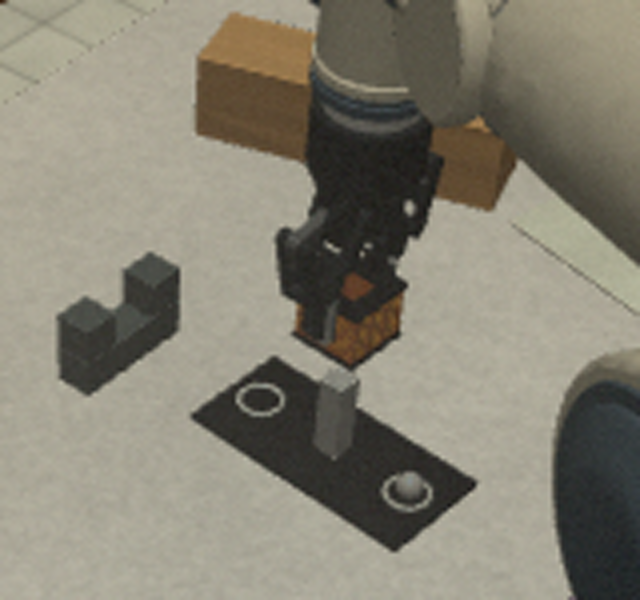

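>>> step_arm --pt "255 -1.5 0.1 0 0" --pt "255 -3 0.2 0 0" --pt "255 -3 0.2 0 0" --pt "255 -3 0.2 0 0" --pt "255 -3 0.2 0 0" --pt "255 -3 0.2 0 0" --pt "255 -3 0.2 0 0" --pt "255 -3 0.2 0 0" --pt "255 -3 0.2 0 0" --pt "255 -3 0.2 0 0"

```text
clock: 10.5
ee_pos: [0.5042, 0.0263, 0.1082]
orientation: [[-0.072, -0.997, 0.014], [-0.997, 0.071, -0.017], [0.016, -0.015, -1.0]]
contact_force: [1.2, -0.4, -2.2]
grip_width: 0.0514
```

```bash
python3 plan.py 0.5036 0.310 0.12
```

```text
pos [0.5042 0.0263 0.1082] yawx -1.6425 tilt 0.0217 F [ 1.18 -0.36 -2.17] w 0.0514 t 10.5 q6 1.64
tool delta cm [-28.27   2.07  -1.66]
```

>>> step_arm --pt "255 -3 0.2 -0.3 0" --pt "255 -3 0.2 -0.3 0" --pt "255 -3 0.2 -0.3 0" --pt "255 -3 0.2 -0.3 0" --pt "255 -3 0.2 0 0" --pt "255 -3 0.2 0 0" --pt "255 -3 0.2 0 0" --pt "255 -2.5 0.2 0 0" --pt "255 -1.5 0.2 0 0" --pt "255 0 0 0 0" --pt "255 0 0 0 0" --pt "255 0 0 0 0"

```text
clock: 11.5
ee_pos: [0.489, 0.3011, 0.1056]
orientation: [[-0.059, -0.998, -0.003], [-0.998, 0.059, -0.018], [0.018, 0.002, -1.0]]
contact_force: [0.3, -0.2, -2.5]
grip_width: 0.0514
```

```bash
python3 plan.py 0.5036 0.310 0.12
```

```text
pos [0.489  0.3011 0.1056] yawx -1.6299 tilt 0.018 F [ 0.35 -0.16 -2.54] w 0.0514 t 11.5 q6 2.13
tool delta cm [-0.95 -1.4  -1.46]
```

>>> step_arm --pt "255 -0.9 -1.3 1 0" --pt "255 0 0 0 0" --pt "255 0 0 1 0" --pt "255 0 0 0 0" --pt "255 0 0 1 0" --pt "255 0 0 0 0" --pt "255 0 0 1 0" --pt "255 0 0 0 0"

```text
clock: 12.17
ee_pos: [0.5018, 0.3028, 0.0622]
orientation: [[-0.065, -0.998, -0.005], [-0.998, 0.065, -0.02], [0.02, 0.004, -1.0]]
contact_force: [-0.7, -0.4, -3.2]
grip_width: 0.0509
```

```bash
python3 plan.py 0.5036 0.310 0.018
```

```text
pos [0.5018 0.3028 0.0622] yawx -1.636 tilt 0.0207 F [-0.69 -0.36 -3.22] w 0.0509 t 12.17 q6 2.13
tool delta cm [-0.82 -0.15  4.41]
```

>>> step_arm --pt "255 -0.8 -0.1 1 0" --pt "255 0 0 0 0" --pt "255 0 0 1 0" --pt "255 0 0 0 0" --pt "255 0 0 1 0" --pt "255 0 0 0 0"

```text
clock: 12.67
ee_pos: [0.503, 0.3112, 0.0287]
orientation: [[-0.065, -0.998, -0.005], [-0.998, 0.065, -0.02], [0.02, 0.004, -1.0]]
contact_force: [-0.5, -0.8, -2.9]
grip_width: 0.0512
```

```bash
python3 plan.py 0.5036 0.310 0.018; python3 snap.py side 80 260 190 350 4 s5.png
```

```text
pos [0.503  0.3112 0.0287] yawx -1.6355 tilt 0.0207 F [-0.51 -0.76 -2.87] w 0.0512 t 12.67 q6 2.14
tool delta cm [ 0.09 -0.07  1.08]
```

View pics/s5.png

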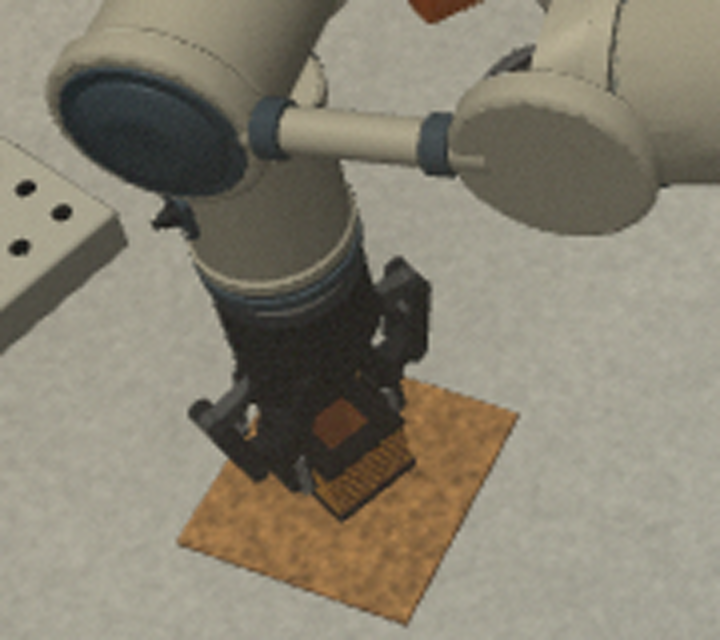

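The coil is centred over the mat, about 1 cm above it. I lower it gently.

>>> step_arm --pt "255 0 0 0.5 0" --pt "255 0 0 0 0" --pt "255 0 0 0.3 0" --pt "255 0 0 0 0"

```text
clock: 13.05
ee_pos: [0.5043, 0.3116, 0.0225]
orientation: [[-0.065, -0.998, -0.002], [-0.998, 0.065, -0.018], [0.018, 0.001, -1.0]]
contact_force: [-0.6, 0.2, -1.6]
grip_width: 0.0509
```

>>> step_arm --pt "255 0 0 0.2 0" --pt "255 0 0 0 0"

```text
clock: 13.22
ee_pos: [0.5045, 0.3116, 0.0207]
orientation: [[-0.065, -0.998, -0.001], [-0.998, 0.065, -0.018], [0.018, 0.0, -1.0]]
contact_force: [-0.4, 0.0, -1.9]
grip_width: 0.0513
```

>>> step_arm --pt "255 0 0 0.2 0"

```text
clock: 13.3
ee_pos: [0.5048, 0.3118, 0.0193]
orientation: [[-0.065, -0.998, -0.0], [-0.998, 0.065, -0.017], [0.017, -0.001, -1.0]]
contact_force: [0.5, 0.2, -2.1]
grip_width: 0.0512
```

>>> step_arm --pt "255 0 0 0.3 0"

```text
clock: 13.38
ee_pos: [0.5049, 0.3118, 0.0169]
orientation: [[-0.065, -0.998, 0.0], [-0.998, 0.065, -0.017], [0.017, -0.001, -1.0]]
contact_force: [-12.2, -5.1, 26.6]
grip_width: 0.0511
```

>>> step_arm --pt "255 0 0 0.3 0"

```text
clock: 13.47
ee_pos: [0.505, 0.3118, 0.0169]
orientation: [[-0.065, -0.998, 0.001], [-0.998, 0.065, -0.017], [0.017, -0.002, -1.0]]
contact_force: [-13.9, -7.4, 26.4]
grip_width: 0.0512
```

>>> step_arm --pt "255 0 0 0.1 0"

```text
clock: 13.55
ee_pos: [0.5053, 0.312, 0.0175]
orientation: [[-0.065, -0.998, 0.002], [-0.998, 0.065, -0.016], [0.016, -0.003, -1.0]]
contact_force: [-0.5, 0.2, -1.5]
grip_width: 0.0514
```

>>> step_arm --pt "255 0 0 0.15 0" --pt "0 0 0 0 0" --pt "0 0 0 0 0" --pt "0 0 0 0 0" --pt "0 0 0 0 0" --pt "0 0 0 0 0" --pt "0 0 0 0 0"

```text
clock: 14.13
ee_pos: [0.5062, 0.3124, 0.0164]
orientation: [[-0.065, -0.998, 0.004], [-0.998, 0.065, -0.015], [0.015, -0.005, -1.0]]
contact_force: [-0.1, -0.7, 0.3]
grip_width: 0.0854
```

```bash
python3 plan.py 0.5036 0.310 0.1; python3 snap.py side 80 260 190 350 4 s6.png
```

```text
pos [0.5062 0.3124 0.0164] yawx -1.636 tilt 0.0155 F [-0.09 -0.69  0.29] w 0.0854 t 14.13 q6 2.14
tool delta cm [ 0.38  0.2  -8.35]
```

View pics/s6.png

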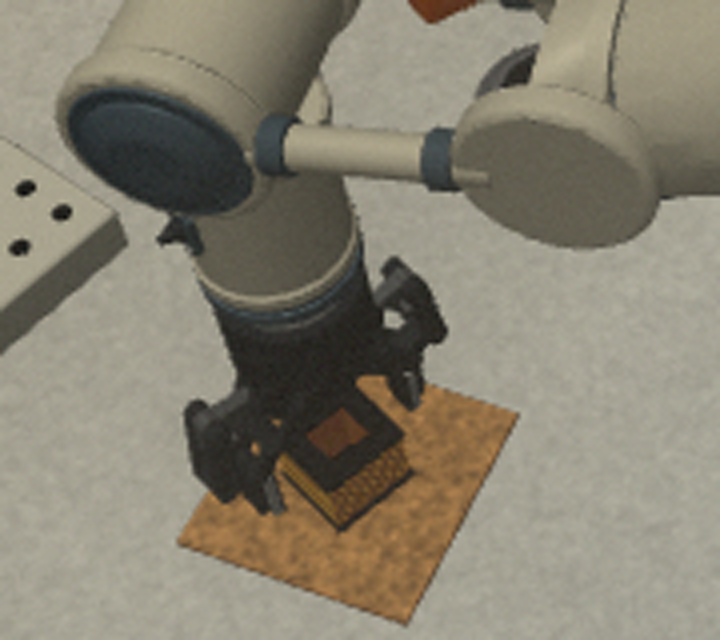

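The coil stands upright on the mat and the fingers are clear of it. I retract upward.

>>> step_arm --pt "0 0.1 0 -1 0" --pt "0 0 0 -1.5 0" --pt "0 0 0 -1.5 0" --pt "0 0 0 -1.5 0" --pt "0 0 0 -1.5 0" --pt "0 0 0 -1.5 0" --pt "0 0 0 -1.5 0" --pt "0 0 0 -1.5 0" --pt "0 0 0 0 0" --pt "0 0 0 0 0"

```text
clock: 15.02
ee_pos: [0.5051, 0.3123, 0.1416]
orientation: [[-0.065, -0.998, 0.005], [-0.998, 0.065, -0.015], [0.015, -0.006, -1.0]]
contact_force: [-0.2, 0.8, -0.8]
grip_width: 0.0855
```

```bash
python3 plan.py 0.511 -0.272 0.14
```

```text
pos [0.5051 0.3123 0.1416] yawx -1.6362 tilt 0.0156 F [-0.21  0.79 -0.8 ] w 0.0855 t 15.02 q6 2.14
tool delta cm [58.26 -4.4   1.03]
```

Run:
```python
from station import viewer
import cv2
from h import *
f=viewer.grab_frame("top");g=viewer.grab_frame("side")
c=f["img"][155:265,370:450]; cv2.imwrite("pics/t7.png",cv2.resize(c[:,:,::-1],None,fx=5,fy=5,interpolation=cv2.INTER_CUBIC))
c=g["img"][135:205,275:370]; cv2.imwrite("pics/s7.png",cv2.resize(c[:,:,::-1],None,fx=8,fy=8,interpolation=cv2.INTER_CUBIC))
c=f["img"][150:280,60:240]; cv2.imwrite("pics/m7.png",cv2.resize(c[:,:,::-1],None,fx=4,fy=4,interpolation=cv2.INTER_CUBIC))
```

```text
(no output)
```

View pics/t7.png

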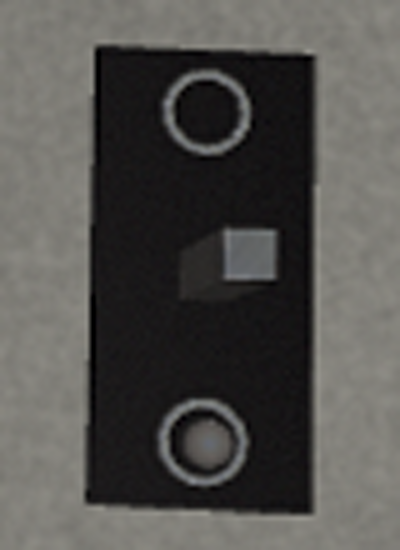

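View pics/s7.png

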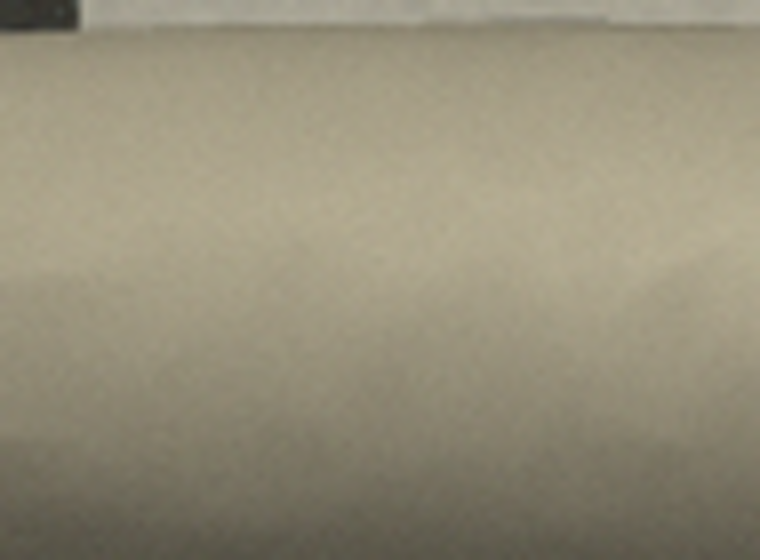

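>>> step_arm --pt "0 1.5 -0.1 0 0" --pt "0 3 -0.2 0 0" --pt "0 3 -0.2 0 0" --pt "0 3 -0.2 0 0" --pt "0 3 -0.2 0 0" --pt "0 3 -0.2 0 0" --pt "0 3 -0.2 0 0" --pt "0 3 -0.2 0 0" --pt "0 3 -0.2 0 0" --pt "0 3 -0.2 0 0"

```text
clock: 15.95
ee_pos: [0.4974, 0.0128, 0.1312]
orientation: [[-0.056, -0.998, -0.017], [-0.998, 0.056, -0.021], [0.022, 0.016, -1.0]]
contact_force: [1.0, 0.1, -0.4]
grip_width: 0.0856
```

```bash
python3 plan.py 0.511 -0.272 0.14
```

```text
pos [0.4974 0.0128 0.1312] yawx -1.6267 tilt 0.0273 F [ 1.03  0.06 -0.38] w 0.0856 t 15.95 q6 1.6
tool delta cm [28.37 -2.95 -0.3 ]
```

>>> step_arm --pt "0 3 -0.3 -0.1 0" --pt "0 3 -0.3 -0.1 0" --pt "0 3 -0.3 -0.1 0" --pt "0 3 -0.3 -0.1 0" --pt "0 3 -0.3 -0.1 0" --pt "0 3 -0.3 -0.1 0" --pt "0 3 -0.3 0 0" --pt "0 3 -0.3 0 0" --pt "0 2 -0.3 0 0" --pt "0 1 0 0 0" --pt "0 0 0 0 0" --pt "0 0 0 0 0" --pt "0 0 0 0 0"

```text
clock: 17.03
ee_pos: [0.4916, -0.281, 0.1256]
orientation: [[-0.067, -0.997, -0.044], [-0.998, 0.068, -0.014], [0.017, 0.043, -0.999]]
contact_force: [-0.1, 0.2, 0.7]
grip_width: 0.0855
```

```bash
python3 plan.py 0.511 -0.272 0.12
```

```text
pos [ 0.4916 -0.281   0.1256] yawx -1.6382 tilt 0.0466 F [-0.15  0.16  0.72] w 0.0855 t 17.03 q6 1.08
tool delta cm [-1.04 -1.9   0.46]
```

>>> step_arm --pt "0 -1 -1.9 0 0" --pt "0 0 0 2 0" --pt "0 0 0 2 0" --pt "0 0 0 0 0"

```text
clock: 17.37
ee_pos: [0.5112, -0.2674, 0.0852]
orientation: [[-0.062, -0.997, -0.041], [-0.998, 0.062, -0.014], [0.017, 0.04, -0.999]]
contact_force: [-1.2, -0.4, -0.7]
grip_width: 0.0854
```

```bash
python3 plan.py 0.511 -0.272 0.03
```

```text
pos [ 0.5112 -0.2674  0.0852] yawx -1.6327 tilt 0.0439 F [-1.22 -0.38 -0.65] w 0.0854 t 17.37 q6 1.11
tool delta cm [ 0.37 -0.23  5.52]
```

>>> step_arm --pt "0 0.4 0 1 0" --pt "0 0 0 0 0" --pt "0 0 0 1 0" --pt "0 0 0 0 0" --pt "0 0 0 1 0" --pt "0 0 0 0 0"

```text
clock: 17.87
ee_pos: [0.5107, -0.2694, 0.056]
orientation: [[-0.058, -0.998, -0.039], [-0.998, 0.058, -0.016], [0.018, 0.038, -0.999]]
contact_force: [-0.4, 0.1, -0.6]
grip_width: 0.0853
```

```bash
python3 plan.py 0.511 -0.272 0.027
```

```text
pos [ 0.5107 -0.2694  0.056 ] yawx -1.6285 tilt 0.0418 F [-0.41  0.14 -0.59] w 0.0853 t 17.87 q6 1.11
tool delta cm [ 0.2  -0.15  2.9 ]
```

>>> step_arm --pt "0 0.2 0 1 0" --pt "0 0 0 0 0" --pt "0 0 -0.1 1 0" --pt "0 0 0 0 0" --pt "0 0 0 0.9 0" --pt "0 0 0 0 0"

```text
clock: 18.37
ee_pos: [0.5105, -0.2729, 0.0245]
orientation: [[-0.059, -0.998, -0.038], [-0.998, 0.059, -0.016], [0.018, 0.037, -0.999]]
contact_force: [-0.2, 0.1, -0.9]
grip_width: 0.0857
```

```bash
python3 plan.py 0.511 -0.272 0.026; python3 snap.py side 240 400 90 210 5 s8.png
```

```text
pos [ 0.5105 -0.2729  0.0245] yawx -1.6294 tilt 0.0411 F [-0.24  0.08 -0.88] w 0.0857 t 18.37 q6 1.1
tool delta cm [-0.09 -0.03 -0.16]
```

View pics/s8.png

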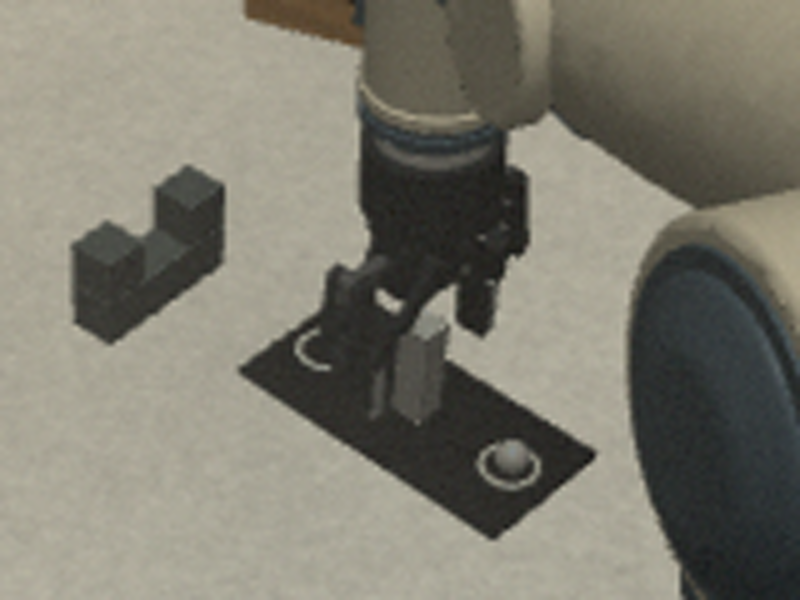

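>>> step_arm --pt "255 0 0 0 0" --pt "255 0 0 0 0" --pt "255 0 0 0 0" --pt "255 0 0 0 0" --pt "255 0 0 0 0" --pt "255 0 0 0 0" --pt "255 0 0 0 0" --pt "255 0 0 0 0"

```text
clock: 19.08
ee_pos: [0.5122, -0.2737, 0.0279]
orientation: [[-0.059, -0.998, -0.033], [-0.998, 0.059, -0.019], [0.02, 0.032, -0.999]]
contact_force: [0.7, -0.4, -0.8]
grip_width: 0.0193
```

```bash
python3 plan.py 0.511 -0.272 0.1; python3 snap.py side 240 400 90 210 5 s9.png
```

```text
pos [ 0.5122 -0.2737  0.0279] yawx -1.6294 tilt 0.0383 F [ 0.66 -0.43 -0.79] w 0.0193 t 19.08 q6 1.1
tool delta cm [-0.02  0.36 -7.21]
```

View pics/s9.png

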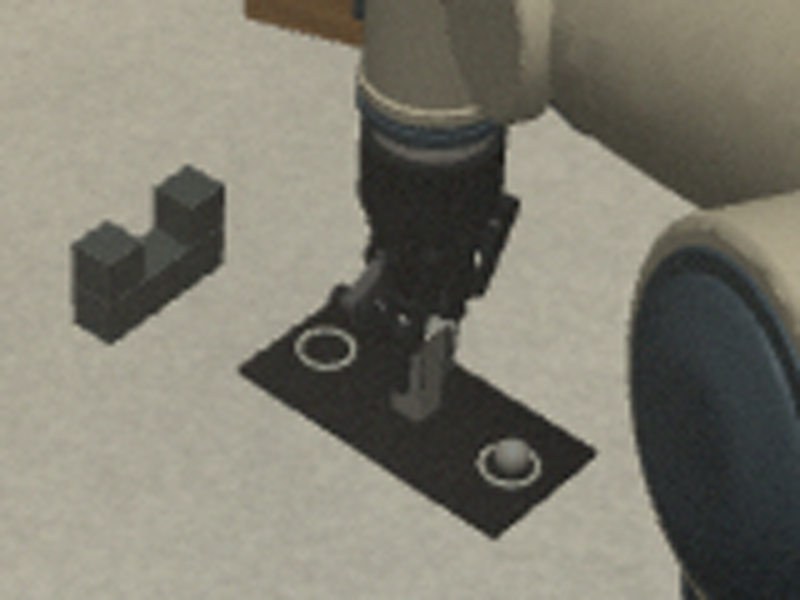

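>>> step_arm --pt "255 0 0 -0.3 0" --pt "255 0 0 -0.5 0" --pt "255 0 0 -0.7 0" --pt "255 0 0 -0.7 0" --pt "255 0 0 -0.5 0" --pt "255 0 0 0 0"

```text
clock: 19.63
ee_pos: [0.5109, -0.2716, 0.0532]
orientation: [[-0.058, -0.997, -0.041], [-0.998, 0.059, -0.014], [0.016, 0.04, -0.999]]
contact_force: [-0.0, 0.4, -5.3]
grip_width: 0.0192
```

```bash
python3 plan.py 0.511 -0.272 0.14; python3 snap.py side 240 400 90 210 5 s10.png
```

```text
pos [ 0.5109 -0.2716  0.0532] yawx -1.6292 tilt 0.043 F [-0.01  0.43 -5.31] w 0.0192 t 19.63 q6 1.1
tool delta cm [ 0.18  0.33 -8.68]
```

View pics/s10.png

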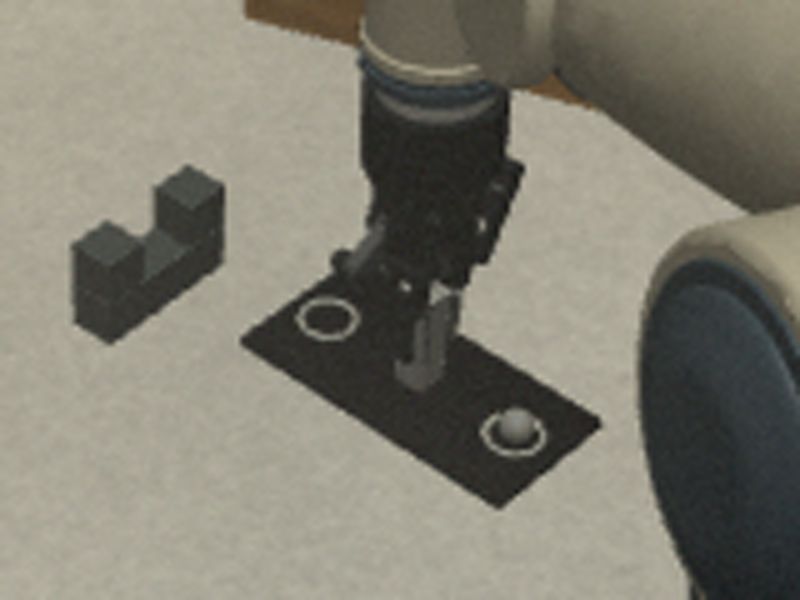

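The tray is lifted level with the ball in its pocket. I'll keep raising it.

>>> step_arm --pt "255 0 0 -0.5 0" --pt "255 0 0 -0.8 0" --pt "255 0 0 -0.9 0" --pt "255 0 0 -0.9 0" --pt "255 0 0 -0.9 0" --pt "255 0 0 -0.9 0" --pt "255 0 0 -0.9 0" --pt "255 0 0 -0.7 0" --pt "255 0 0 -0.5 0" --pt "255 0 0 -0.2 0" --pt "255 0 0 0 0"

```text
clock: 20.6
ee_pos: [0.5145, -0.2707, 0.1343]
orientation: [[-0.058, -0.998, -0.038], [-0.998, 0.059, -0.015], [0.017, 0.038, -0.999]]
contact_force: [0.3, -0.4, -5.2]
grip_width: 0.0194
```

```bash
python3 plan.py 0.676 0.041 0.14
```

```text
pos [ 0.5145 -0.2707  0.1343] yawx -1.6292 tilt 0.0414 F [ 0.26 -0.45 -5.16] w 0.0194 t 20.6 q6 1.1
tool delta cm [-32.04 -14.25  -1.67]
```

>>> step_arm --pt "255 -0.4 -0.2 0 0" --pt "255 -0.8 -0.4 0 0" --pt "255 -1.2 -0.5 0 0" --pt "255 -1.5 -0.7 0 0" --pt "255 -1.5 -0.7 0 0" --pt "255 -1.5 -0.7 0 0" --pt "255 -1.5 -0.7 0 0" --pt "255 -1.5 -0.7 0 0" --pt "255 -1.5 -0.7 0 0" --pt "255 -1.5 -0.7 0 0"

```text
clock: 21.43
ee_pos: [0.5842, -0.1328, 0.123]
orientation: [[-0.06, -0.997, -0.047], [-0.998, 0.061, -0.01], [0.013, 0.047, -0.999]]
contact_force: [0.1, 0.4, -5.3]
grip_width: 0.0192
```

```bash
python3 plan.py 0.6766 0.041 0.14
```

```text
pos [ 0.5842 -0.1328  0.123 ] yawx -1.6309 tilt 0.0483 F [ 0.11  0.42 -5.28] w 0.0192 t 21.43 q6 1.36
tool delta cm [-17.88  -8.08  -2.3 ]
```

>>> step_arm --pt "255 -1.5 -0.7 -0.2 0" --pt "255 -1.5 -0.7 -0.2 0" --pt "255 -1.5 -0.7 -0.2 0" --pt "255 -1.5 -0.7 -0.2 0" --pt "255 -1.5 -0.7 -0.2 0" --pt "255 -1.5 -0.7 -0.2 0" --pt "255 -1.5 -0.7 -0.2 0" --pt "255 -1.5 -0.7 -0.2 0" --pt "255 -1.2 -0.5 -0.2 0" --pt "255 -0.9 -0.4 -0.2 0" --pt "255 -0.6 -0.3 0 0" --pt "255 -0.3 -0.1 0 0" --pt "255 0 0 0 0"

```text
clock: 22.52
ee_pos: [0.6644, 0.0427, 0.1266]
orientation: [[-0.045, -0.997, -0.064], [-0.999, 0.046, -0.004], [0.007, 0.064, -0.998]]
contact_force: [-0.1, -0.0, -6.0]
grip_width: 0.0191
```

```bash
python3 plan.py 0.6766 0.041 0.14; python3 snap.py side 160 360 110 250 4 s11.png;python3 snap.py top 180 360 80 230 4 t11.png
```

```text
pos [0.6644 0.0427 0.1266] yawx -1.6161 tilt 0.0642 F [-0.11 -0.03 -6.04] w 0.0191 t 22.52 q6 1.63
tool delta cm [ 0.12 -1.14 -1.41]
```

View pics/s11.png

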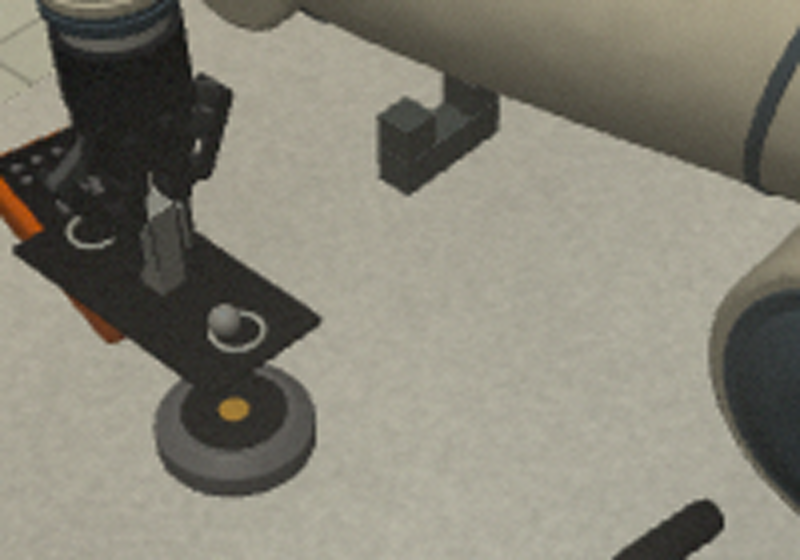

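View pics/t11.png

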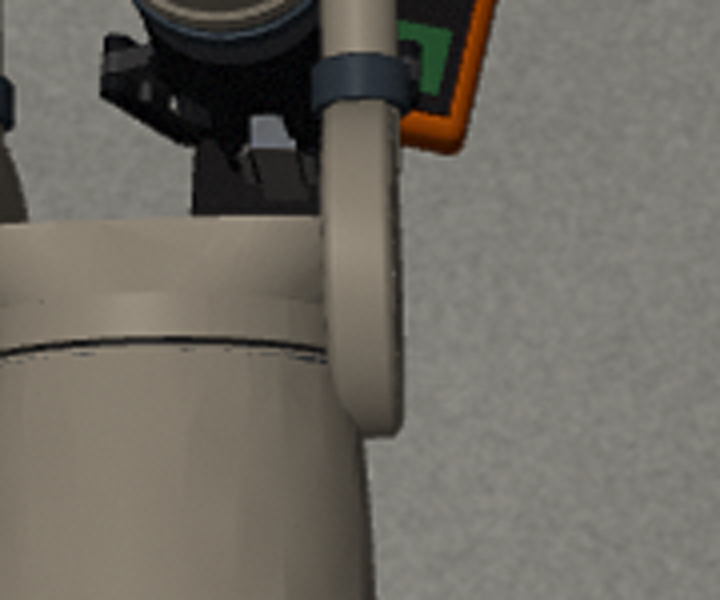

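>>> step_arm --pt "255 0 -0.4 -0.3 0" --pt "255 0 -0.4 -0.3 0" --pt "255 0 -0.1 0 0" --pt "255 0 0 0 0" --pt "255 0 0 0 0"

```text
clock: 23.03
ee_pos: [0.6743, 0.0374, 0.1334]
orientation: [[-0.051, -0.997, -0.063], [-0.999, 0.051, -0.005], [0.008, 0.063, -0.998]]
contact_force: [-0.3, 0.1, -5.8]
grip_width: 0.0196
```

>>> step_arm --pt "255 0 0 0 0" --pt "255 0 0 0 0" --pt "255 0 0 0 0"

```text
clock: 23.28
ee_pos: [0.6743, 0.0367, 0.1335]
orientation: [[-0.052, -0.997, -0.063], [-0.999, 0.052, -0.005], [0.008, 0.063, -0.998]]
contact_force: [-0.3, 0.4, -5.4]
grip_width: 0.0193
```

```bash
python3 plan.py 0.6766 0.041 0.14; python3 snap.py side 160 320 140 260 5 s12.png
python3 - <<'E'
from station import viewer
from h import *
g=viewer.grab_frame("side")
for x in (.602,.609): print(proj(g,[[x,.045,.12]]))
E
```

```text
pos [0.6743 0.0367 0.1335] yawx -1.6227 tilt 0.0637 F [-0.3   0.39 -5.35] w 0.0193 t 23.28 q6 1.63
tool delta cm [-0.44 -0.16 -0.66]
[[217.69714849 187.45601132]]
[[215.6509274  186.10302273]]
```

View pics/s12.png

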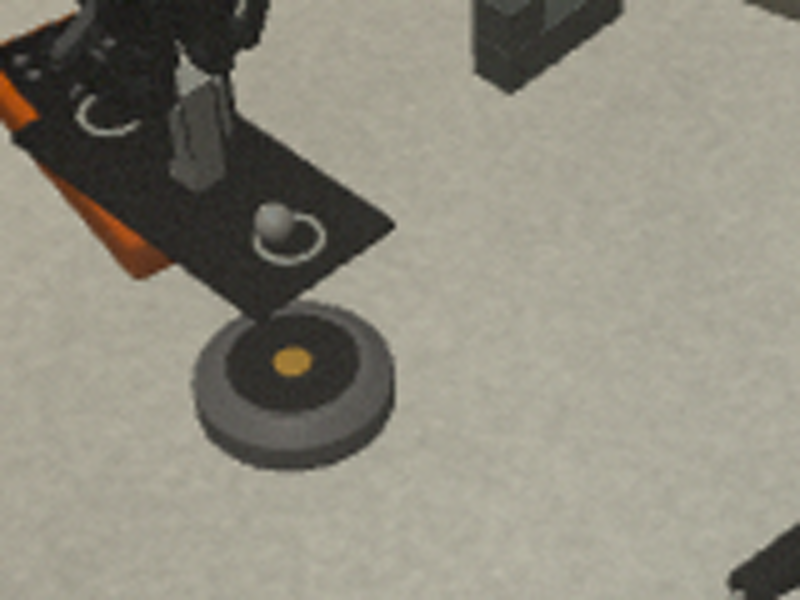

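Run:
```python
from station import viewer
from h import *
from scipy.optimize import least_squares
from scipy.spatial.transform import Rotation as Ro
g=viewer.grab_frame("side"); f=viewer.grab_frame("top")
P=np.array([[-95,-45,6],[95,-45,6],[95,45,6],[68,0,9],[-68,0,9],[10,-10,6]])/1e3
Z=np.array([[15,140],[263,321],[396,225],[288,238],[108,114],[199,191]])/5+[160,140]
def T(p): return Ro.from_euler("ZYX",[p[3],p[4],p[5]]).as_matrix()
s=least_squares(lambda p:(proj(g,P@T(p).T+p[:3])-Z).ravel(),[.674,.037,.105,np.pi-.05,0,0])
p=s.x; R=T(p); print(p.round(4),"tilt",np.arccos(R[2,2]).round(4),"up",R[:,2].round(3),"res",s.fun.round(2))
print("pocket",R@[.068,0,.016]+p[:3])
c=f["img"][150:280,60:240]; cv2.imwrite("pics/m12.png",cv2.resize(c[:,:,::-1],None,fx=4,fy=4,interpolation=cv2.INTER_CUBIC))
c=g["img"]; cv2.imwrite("pics/full12.png",c[:,:,::-1])
```

```text
[ 6.8860e-01  2.5400e-02  8.4200e-02  3.1136e+00 -7.0000e-04  1.8000e-02] tilt 0.018 up [0.001 0.018 1.   ] res [-0.59 -0.51 -0.13 -0.31 -0.47 -0.7   0.6   0.2   0.72 -0.16 -0.12  1.48]
pocket [0.62060678 0.02760944 0.1002373 ]
```

View pics/m12.png

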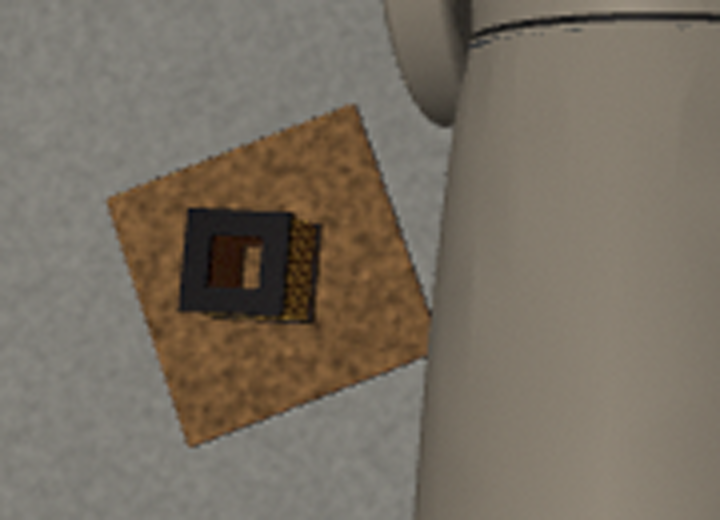

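View pics/full12.png

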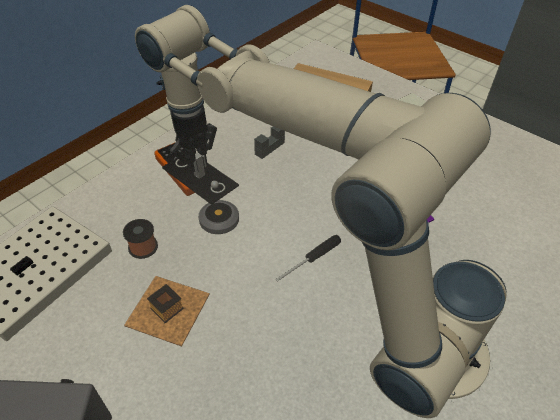

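Run:
```python
from station import viewer
from h import *
from scipy.optimize import least_squares
from scipy.spatial.transform import Rotation as Ro
g=viewer.grab_frame("side")
P=np.array([[-95,-45,6],[95,-45,6],[95,45,6],[68,0,9],[-68,0,9],[10,-10,6]])/1e3
Z=np.array([[15,140],[263,321],[396,225],[288,238],[108,114],[199,191]])/5+[160,140]
def T(p): return Ro.from_euler("ZYX",[p[3],p[4],p[5]]).as_matrix()
p0=np.array([.674,.038,.1056,np.pi-.05,0,0])
s=least_squares(lambda p:np.r_[(proj(g,P@T(p).T+p[:3])-Z).ravel()/.4,(p[:3]-p0[:3])/.003],p0)
p=s.x; R=T(p); print(p.round(4),"tilt",np.arccos(R[2,2]).round(4),"up",R[:,2].round(3),"res",s.fun.round(2))
print("pocket",R@[.068,0,.016]+p[:3])
for z in (.105,.115,.122,.13):print(z,back(g,[215,184.4],z))
```

```text
[ 0.6728  0.0375  0.1029  3.0983 -0.025   0.0174] tilt 0.0304 up [0.026 0.016 1.   ] res [-2.25 -1.17 -1.35 -0.54  0.34 -1.98  1.64  0.35  1.95 -0.53 -0.43  3.62
 -0.39 -0.16 -0.89]
pocket [0.60533033 0.04072339 0.12061123]
0.105 [[0.62600086 0.0320241  0.105     ]]
0.115 [[0.61823567 0.03861667 0.115     ]]
0.122 [[0.61280004 0.04323148 0.122     ]]
0.13 [[0.60658789 0.04850554 0.13      ]]
```

Run:
```python
from station import ctrl
s=ctrl.state(); print(s["clock"],s["ee_pos"],abs(s["joint_velocities"]).max(),s["contact_force"],s["grip_width"])
print(ctrl.hand_in())
```

```text
23.5333 [0.67433682 0.03688802 0.13353061] 0.0021703243549529207 [ 0.8468672   0.27091989 -5.58383241] 0.019206170585713445
the job is handed in; nothing more can be done
None
```

The job is handed in, at 23.5 s on the clock. I slid the coil up off the post, set it on the cork mat and let go. Then I gripped the bare post, carried the tray over the field sensor and handed in while still holding it. `hand_in` reports no verdict.

My last checks:
- **Coil:** it stands upright on the mat, clear of the fingers. Setting it down briefly pushed with about 27 N vertically before I eased off.
- **Ball:** it is in its pocket, rolled to one side of the ring. I put it at about (0.613, 0.043, 0.122) m, taking its height from the arm's position. That is about 5 mm sideways from the sensor centre at (0.609, 0.045) and about 9.6 cm above its top.
- **Tray:** it was still, with a tilt of about 0.03 rad in the picture fit and a steady pull of about 5.6 N on the gripper.
- **Bystanders:** the yoke and the spare coil look to be where they were; I judged this by eye only.

**Disagreements:**
- A tray pose fit from the side picture alone, where depth is weak, put the tray about 2 cm lower and the pocket about 2 cm to the side. Tied to the arm's position it fitted the picture less well, but the pocket height agreed. I trusted the arm's position; even the lower reading falls inside the limits.
- The tool drifted in tilt during the moves, to 0.064 rad at the end. I didn't correct it, because a move can't turn the tool about its x or y axis.

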